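Close a two-part mould with its draw latch

TASK

Close the two-part metal mould and latch it: slide the loose half up to the fixed half, hook the latch's wire loop over the keeper, then press the lever down until it passes over centre and lies flat and stays there, with the halves tight together. Push firmly but do not hammer or force anything, and leave the screwdriver, bearing and pen lying round the mould where they are.

Things in the scene. Friction and masses are not known exactly. Their poses are not given: they have to be found in the camera images.
- mould: Plain aluminium two-part mould on a dark steel base plate (240 x 100 x 10 mm, x -85 to 155) fixed to the table. Origin: on the table below the lever pivot. x: level, from fixed half to sliding half; z up; all offsets here are in this frame. Fixed half: x -68 to 25 mm, y +-40, top z 50, latch on its top. Two 10 mm guide rods along x at y +-29, z 30, up to x 142.
- lever_pivot (a point): Axis of the lever's cross pivot (along y), above the origin at z 62 mm, 12 mm above the fixed half's top.
- half (a joint): Gap between the halves in m: 0 = shut (stop), at most 0.04. The sliding half moves along x on the rods against about 4 N of friction and stays where left; 80 mm wide, top z 50 mm; at gap 0 it spans x 25 to 90. The loop reaches over the keeper for sure only with the gap under 4 mm and the lever swung fully towards the keeper.
- push_face (a point): Centre of the sliding half's far end face (facing +x), z 30; free to be pushed towards -x.
- lever (a joint): Lever angle, rad: 0 = closed, flat, pointing to -x (stop); 1.57 upright; 2.5 = stop, leaning 53 degrees from upright towards the keeper. Strip 18 mm wide, 3 mm thick, 58 mm long from the pivot; friction (0.6 N at the tip) holds it where left. With the loop hooked it needs a push rising to some 3 to 8 N at the tip (more for a shorter loop) till it passes over centre about 0.35 rad before 0.
- lever_tip (a point): Free end of the lever, 58 mm from the pivot, on its outer face (upper face when closed).
- loop (a joint): Angle, rad, of the wire loop to the lever: 0 = parallel, growing as it swings over towards the keeper; stops -0.6 and 3.4. Two wires 34 mm apart, one each side of the lever, joined by a cross bar 60 mm (screw-set, +-1.5) from the loop's hinge. Its hinge is stiff, just holding its weight: it stays where put, and lifts with the lever unless the bar is under the lip. Springy in length, 10 N per mm.
- loop_hinge (a point): Axis of the loop's hinge on the lever, 14 mm from the lever pivot; moves with the lever (x -13.5, z 58 mm when closed).
- loop_bar (a point): Middle of the loop's cross bar, a round bar of 5 mm diameter, 34 mm long along y. Lying on the sliding half's top its centre is at z 52.5.
- keeper (a point): Foot of the far (+x) face of the keeper, a hook 16 mm wide on the sliding half's top (z 50 mm; x 48 at gap 0). From this point: upright x -6 to 0, z 0 to 12 mm; lip on top x -6.5 to 7, z 10 to 14, overhanging to +x. The loop bar must come down beyond the lip (bar centre beyond 10 mm) and be drawn back beneath it until it meets the upright (bar centre about 2.5 mm from it).
- screwdriver: Loose screwdriver, 27 x 188 x 24 mm, lying beside the mould: leave alone.
- bearing: Loose ball bearing, 52 mm across, 15 mm high, lying beside the mould: leave alone.
- pen: Loose slim pen, 12 x 145 x 9 mm, lying beside the mould: leave alone.

How it is judged:
By the outcome, as a careful person would: the job done as asked, in the order asked, and still so for the second after the job is handed in, with the robot touching nothing.
It also fails if it takes over 58 s, if anything falls off the work surface, if the arm or the gripper's body presses on something with over 40 N, if the wrist force passes 120 N, or if a joint passes its speed limit or range.

ROBOT

A 7-joint arm with a two-finger parallel gripper is mounted at the origin on a cart in front of the work surface, level with it; the furniture and walls round the work are solid. World frame = base frame: x ahead of the robot, y to its left, z up, the work surface at z = 0. Lengths are in m, angles in rad, forces in N, time in s.
With the tool pointing down it reaches from about 0.4 to 0.85 m from the base axis. Payload 10.4 kg.
Tool frame: the origin (TCP) lies on the centre line of the jaws, within the pads' length; the fingertips stand 22 mm ahead of it and the grasp point (between the pads) lies 3 mm ahead of it; x points along the fingers, y is the direction in which the jaws open and shut, and the axes are right-handed (so a half turn about x gives the same grasp; the last joint's range is limited). The gripper opens to 87 mm and grips with 3 to 60 N. Pads are 19 mm wide; open, the fingers measure 117 mm over their backs; the gripper's body (75 mm by 190 mm) begins 51 mm behind the grasp point.
Start: joints at [1.166, 0.332, -0.065, 1.46, 0.022, 1.35, -0.088], TCP at [0.233, -0.58, 0.245] pointing down, gripper open.
Joint ranges: [-2.6, 2.6], [-0.5, 2.12], [-1.47, 1.34], [0.16, 2.42], [-1.27, 4.41], [0.06, 2.06], [-2.6, 2.6]. Speed limits (rad/s): [2.22, 2.22, 2.79, 2.79, 3.14, 3.14, 3.14].

INTERFACE

Orientations are given as a unit quaternion [x, y, z, w].
In Python, from bench import * gives the robot as it stands.
- The arm moves only by the tool arm_command, never from a script. Its argument "targets" is one flat list of numbers, 7 for each row, row after row: the turn, a rotation vector about the tool's x, y, z in units of 45 degrees (1.0 is 45 degrees), then the shift along the tool's x, y, z in units of 25 mm (1.0 is 25 mm), then the opening, from 0 (shut) to 1 (fully open). In form: [wx, wy, wz, tx, ty, tz, fingers, wx, wy, wz, tx, ty, tz, fingers, ...]. A call has 1 to 12 rows; each row shifts and turns the pose as measured when the row begins, along the tool's axes as they then stand; what a row does not reach is not made up. A row lasts 1/12 s, in which the tool goes at most 41.7 mm and 7.16 degrees, less where a joint would pass 70% of its speed; a pose out of reach is approached as far as the arm can. A call with a number of a shift or a turn outside -1 to 1 is refused whole. A call with a gripper value outside its range is refused whole. The fingers move at their own pace and stop on an object; "newtons" is the grip in N (left out, the last holds). Time passes only in rows, so rows that do not move let the fingers close. It gives the time, the measured TCP pose, the force and the opening at its end, in the units of the state.
- read_state(): the state, without advancing time (a new reading comes with each control period).
- camera(name): name is "scene" or "top"; returns the picture (420x560x3 uint8, red, green, blue); there is no depth.
- calibration(name): a dict with "camera_matrix" (3x3 intrinsics, pixels), "R" (3x3) and "t" (3): a world point X has camera coordinates R X + t. Camera axes: x right, y down, z forward; pixel columns grow to the right and rows downward; lengths in m; the calibration is good to about 2 mm. A picture is of the moment at which its call begins. calibration takes no time and is no camera call.
- close_job(): hands the job in, once; it reports no verdict.
The state is a dict: "time": time; "joint_positions": joint angles; "joint_vel": joint speeds; "joint_torque": joint torques, N m; "ee_pos": TCP position; "eef_rot": TCP orientation; "ft_force": force on the tool from outside, world axes, zero at the start; "torque": the same for the moment, N m; "width": finger opening in m.
Only numpy, scipy, OpenCV 4.12 (cv2) and the standard library are available. Lean on these libraries where they do the work, as an engineer would, in place of code of your own. Each camera call takes 0.05 s, during which the arm holds its last target.

## Working session

There is one attempt and no reset: what is moved stays moved. The work goes in short steps, Python scripts to look and compute and a tool call to move; the robot and the scene stay as the last step left them, time stands still between calls to the robot, and variables do not carry over. Pictures are saved under pics/ and viewed, and the job is handed in when it is done.

Besides the shell and the picture viewer there is one more tool, called by a JSON object that holds its "fn" and its "kwargs", one argument or row to a line. arm_command: Moves the arm, as the interface text tells. Shifts and turns lie within -1 to 1; 1 stands for 25 mm of shift or 45 degrees of turn. Its arguments: {"type":"object","properties":{"targets":{"type":"array","items":{"type":"number","minimum":-1,"maximum":1}},"newtons":{"type":"number"}},"required":["targets"]}

```bash
mkdir -p pics; ls
python3 - <<'E'
from bench import *
import cv2
s=read_state()
for k,v in s.items(): print(k,v)
for n in("scene","top"):
    cv2.imwrite(f"pics/{n}0.png",camera(n)[:,:,::-1]); c=calibration(n); print(n,c)
E
```

```text
pics
time 0.0
joint_positions [ 1.16641939  0.33286533 -0.06473367  1.46095689  0.0216208   1.34990846
 -0.08848683]
joint_vel [ 0.0002514   0.00048331 -0.00083095 -0.00154538  0.00092354  0.00071803
  0.0004847 ]
joint_torque [ 2.34630534e-04 -6.23254251e+01  2.45241757e-02 -3.89899850e+01
 -6.15145639e-02  3.97685997e-02  1.02065449e-04]
ee_pos [ 0.23272715 -0.5796592   0.24375067]
eef_rot [-0.69413457 -0.13467931  0.69438142 -0.13369042]
ft_force [-0.32187027 -0.34488034 -0.52399417]
torque [-0.09846543 -0.02643916 -0.02086953]
width 0.08697342034086292
scene {'camera_matrix': array([[406.57643671,   0.        , 284.35940086],
       [  0.        , 406.57643671, 213.62505021],
       [  0.        ,   0.        ,   1.        ]]), 'R': array([[-0.75320959, -0.65757357,  0.01650192],
       [-0.39030905,  0.4265999 , -0.81588686],
       [ 0.52946592, -0.62097466, -0.57797605]]), 't': array([0.4428877 , 0.29145451, 0.60062234])}
top {'camera_matrix': array([[495.58357005,   0.        , 264.70140305],
       [  0.        , 495.58357005, 205.06016743],
       [  0.        ,   0.        ,   1.        ]]), 'R': array([[ 0.02729927, -0.99960376, -0.00686033],
       [-0.97685203, -0.02522004, -0.21242424],
       [ 0.21216705,  0.01250055, -0.97715346]]), 't': array([0.03851141, 0.58023939, 0.81453012])}
```

View pics/scene0.png

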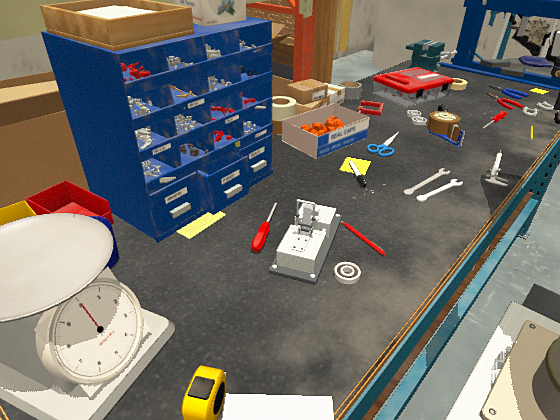

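View pics/top0.png

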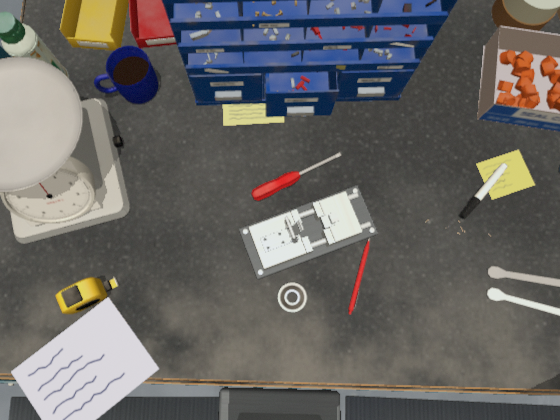

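The mould is at about (308,230) in the top picture. The screwdriver is above it, the bearing at (292,297) and the pen at (360,277). I'll zoom in on both views.

Run:
```python
import cv2
a=cv2.imread("pics/top0.png")[175:285,230:390]; cv2.imwrite("pics/tz.png",cv2.resize(a,None,fx=5,fy=5,interpolation=cv2.INTER_CUBIC))
a=cv2.imread("pics/scene0.png")[185:295,240:390]; cv2.imwrite("pics/sz.png",cv2.resize(a,None,fx=5,fy=5,interpolation=cv2.INTER_CUBIC))
```

```text
(no output)
```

View pics/tz.png

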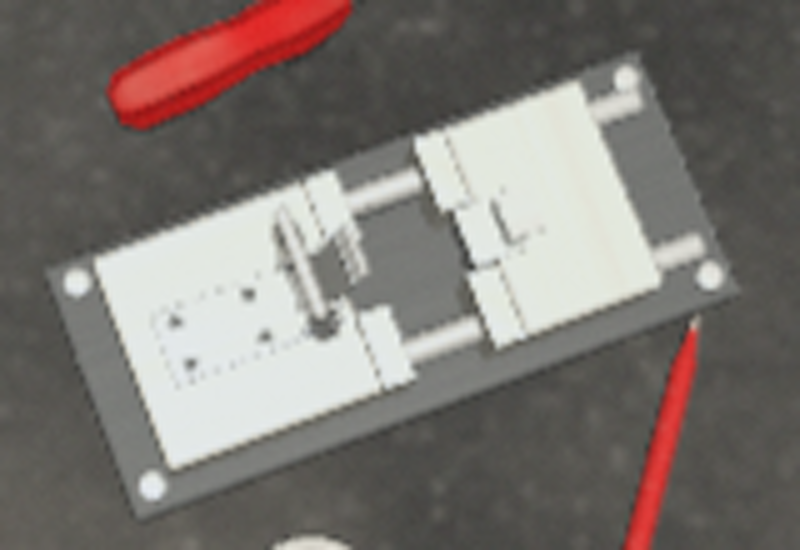

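View pics/sz.png

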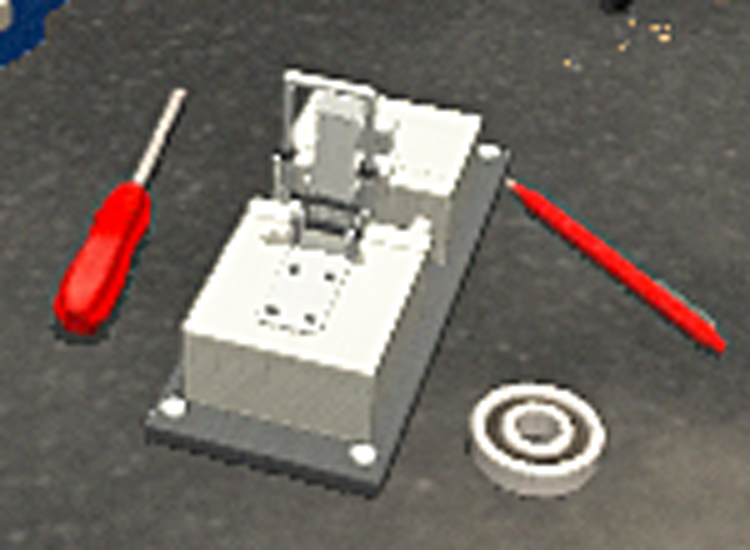

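```bash
cat > h.py <<'E'
import numpy as np, cv2
from bench import *
from scipy.optimize import least_squares
from scipy.spatial.transform import Rotation as Ro
C={n:calibration(n) for n in("scene","top")}
def proj(n,X):
    c=C[n]; p=(np.atleast_2d(X)@c["R"].T+c["t"])@c["camera_matrix"].T
    return p[:,:2]/p[:,2:]
def m2w(P,m):
    P=np.atleast_2d(P)/1000.; c,s=np.cos(m[2]),np.sin(m[2])
    return np.c_[m[0]+c*P[:,0]-s*P[:,1], m[1]+s*P[:,0]+c*P[:,1],P[:,2]]
def uz(p,ox,oy,k=5): p=np.array(p,float); return (p+.5)/k-.5+[ox,oy]
E
cat > fit.py <<'E'
from h import *
tp=[((-85,50,10),(50,270)),((-85,-50,10),(140,520)),((155,-50,10),(738,292)),((155,50,10),(640,55)),((-68,40,50),(95,262)),((-68,-40,50),(172,467))]
sp=[((-85,50,10),(148,430)),((-85,-50,10),(378,485)),((155,-50,10),(510,153)),((-68,40,50),(183,325)),((-68,-40,50),(375,372))]
T=uz([b for a,b in tp],230,175);S=uz([b for a,b in sp],240,185)
TP=[a for a,b in tp];SP=[a for a,b in sp]
f=lambda m:np.r_[(proj("top",m2w(TP,m))-T).ravel(),(proj("scene",m2w(SP,m))-S).ravel()]
r=least_squares(f,[0.55,-0.05,-1.3]); print(r.x,np.degrees(r.x[2])); print(f(r.x).reshape(-1,2).round(2))
for sl in (slice(0,12),slice(12,None)):
    q=least_squares(lambda m:f(m)[sl],r.x).x; print(q)
np.save("m.npy",r.x)
E
python3 fit.py
python3 - <<'E'
from h import *
for n in C: print(n, -C[n]["R"].T@C[n]["t"])
E
```

```text
[ 0.53030035  0.00356178 -1.18353447] -67.81153014721033
[[-0.61 -0.05]
 [ 0.19  0.72]
 [ 1.98  0.21]
 [ 0.52 -1.28]
 [-0.   -0.33]
 [ 0.43  0.94]
 [-1.48 -0.51]
 [ 0.36  0.55]
 [ 0.32 -0.01]
 [-0.87  1.3 ]
 [-0.44  1.15]]
[ 0.53040233  0.00432406 -1.18691668]
[ 0.53089555  0.00173051 -1.17843008]
scene [0.12933554 0.53986804 0.57763074]
top [0.39294023 0.04294773 0.91944203]
```

```bash
cat > fit2.py <<'E'
from h import *
m=np.load("m.npy")
t=uz([(580,85),(662,285)],230,175)
g=least_squares(lambda g:(proj("top",m2w([(90+g[0],40,50),(90+g[0],-40,50)],m))-t).ravel(),[20]);print("gap",g.x,g.fun.round(2))
def bar(a,p):
    d=np.array([-np.cos(a),np.sin(a)]);n=np.array([np.sin(a),np.cos(a)])
    h=np.array([0,62])+13.5*d-4*n
    return h,h+60*np.array([-np.cos(a+p),np.sin(a+p)])
def mod(q):
    h,b=bar(*q); d=np.array([-np.cos(q[0]),np.sin(q[0])]);tip=np.array([0,62])+58*d
    return np.array([(b[0],17,b[1]),(b[0],-17,b[1]),(tip[0],9,tip[1]),(tip[0],-9,tip[1])])
if __name__=="__main__":
    S=uz([(292,76),(372,92),(320,92),(362,100)],240,185)
    T=uz([(283,212),(318,312)],230,175)
    for b in ((1.2,.3),(1.6,0),(2,0)):
        f=lambda q:np.r_[(proj("scene",m2w(mod(q),m))-S).ravel(),(proj("top",m2w(mod(q)[:2],m))-T).ravel()]
        r=least_squares(f,b);print(r.x,r.fun.round(2),mod(r.x).round(1))
    s=read_state();R=Ro.from_quat(s["eef_rot"]).as_matrix();print(R.round(3))
    ex=m2w([(1,0,0)],m)-m2w([(0,0,0)],m);ey=m2w([(0,1,0)],m)-m2w([(0,0,0)],m);print(ex,ey)
E
python3 fit2.py
```

```text
gap [27.4747049] [-0.58 -0.76  0.39  0.25]
[ 1.85453229 -0.40063604] [-0.94  1.48 -0.27  1.65  0.36  0.47  0.49  0.6   0.81  0.62  1.51  0.21] [[ -7.1  17.  135.7]
 [ -7.1 -17.  135.7]
 [ 16.2   9.  117.7]
 [ 16.2  -9.  117.7]]
[ 1.85452866 -0.40063149] [-0.94  1.48 -0.27  1.65  0.36  0.47  0.49  0.6   0.81  0.62  1.51  0.21] [[ -7.1  17.  135.7]
 [ -7.1 -17.  135.7]
 [ 16.2   9.  117.7]
 [ 16.2  -9.  117.7]]
[ 1.85452672 -0.40062906] [-0.94  1.48 -0.27  1.65  0.36  0.47  0.49  0.6   0.81  0.62  1.51  0.21] [[ -7.1  17.  135.7]
 [ -7.1 -17.  135.7]
 [ 16.2   9.  117.7]
 [ 16.2  -9.  117.7]]
[[-0.001  0.373 -0.928]
 [ 0.001 -0.928 -0.373]
 [-1.    -0.001  0.   ]]
[[ 0.00037765 -0.00092595  0.        ]] [[0.00092595 0.00037765 0.        ]]
```

```bash
cat >> h.py <<'E'
def st(m=None):
    "TCP & tip in mould frame (mm), needed turns"
    m=np.load("m.npy"); s=read_state(); p=s["ee_pos"]; c,sn=np.cos(m[2]),np.sin(m[2])
    M=np.array([[c,-sn,0],[sn,c,0],[0,0,1]])
    q=M.T@(p-[m[0],m[1],0])*1000; R=M.T@Ro.from_quat(s["eef_rot"]).as_matrix()
    return s,q,R
def rep():
    s,q,R=st(); print("t",round(s["time"],2),"TCP mould",q.round(1),"tip z",round(q[2]-22,1)); print(R.round(3))
    Rt=np.array([[0,0,1],[0,1,0],[-1,0,0.]]); print("turn to std (units)",(Ro.from_matrix(R.T@Rt).as_rotvec()/np.radians(45)).round(3),"F mould",(np.linalg.inv(M_())@s["ft_force"]).round(2),"w",s["width"]*1000)
def M_():
    m=np.load("m.npy");c,sn=np.cos(m[2]),np.sin(m[2]);return np.array([[c,-sn,0],[sn,c,0],[0,0,1]])
E
python3 - <<'E'
from h import *
rep()
s,q,R=st(); tgt=np.array([150,0,q[2]]); d=tgt-q; print(d)
for k in range(12):
    Rk=R@Ro.from_rotvec([-np.radians(7.1)*k,0,0]).as_matrix()
    u=d/np.linalg.norm(d)*24; print((Rk.T@u/25).round(2))
E
```

```text
t 0.1 TCP mould [ 427.7 -495.8  243.8] tip z 221.8
[[-0.001  1.    -0.005]
 [-0.    -0.005 -1.   ]
 [-1.    -0.001  0.   ]]
turn to std (units) [-2.007e+00 -1.000e-03  1.000e-03] F mould [-0.44 -0.21 -0.3 ] w 86.77285891679838
[-277.69690233  495.77018615    0.        ]
[ 0.   -0.47 -0.84]
[ 0.   -0.37 -0.89]
[ 0.   -0.25 -0.93]
[ 0.   -0.14 -0.95]
[ 0.   -0.02 -0.96]
[ 0.    0.1  -0.95]
[ 0.    0.22 -0.94]
[ 0.    0.33 -0.9 ]
[ 0.    0.44 -0.85]
[ 0.    0.54 -0.79]
[ 0.    0.64 -0.72]
[ 0.    0.72 -0.64]
```

{"fn": "arm_command", "kwargs": {
  "targets": [-0.155,0,0,0,-0.47,-0.84,0,-0.155,0,0,0,-0.37,-0.89,0,-0.155,0,0,0,-0.25,-0.93,0,-0.155,0,0,0,-0.14,-0.95,0,-0.155,0,0,0,-0.02,-0.96,0,-0.155,0,0,0,0.1,-0.95,0,-0.155,0,0,0,0.22,-0.94,0,-0.155,0,0,0,0.33,-0.9,0,-0.155,0,0,0,0.44,-0.85,0,-0.155,0,0,0,0.54,-0.79,0,-0.155,0,0,0,0.64,-0.72,0,-0.155,0,0,0,0.72,-0.64,0],
  "newtons": 20
}}

```text
time: 1.1
ee_pos: [0.412, -0.3466, 0.238]
eef_rot: [0.419, 0.574, -0.419, 0.566]
ft_force: [0.2, -0.3, 1.1]
width: 0.0151
```

```bash
python3 -c "
from h import *
rep()"
```

```text
t 1.1 TCP mould [ 279.5 -241.7  238. ] tip z 216.0
[[-0.009  0.085  0.996]
 [-0.006  0.996 -0.085]
 [-1.    -0.007 -0.009]]
turn to std (units) [-0.108 -0.011  0.009] F mould [0.35 0.09 1.14] w 15.077409288079023
```

{"fn": "arm_command", "kwargs": {
  "targets": [-0.108,-0.011,0.009,0,0.93,-0.5,0,0,0,0,0,0.93,-0.5,0,0,0,0,0,0.93,-0.5,0,0,0,0,0,0.93,-0.5,0,0,0,0,0,0.93,-0.5,0,0,0,0,0,0.93,-0.5,0,0,0,0,0.3,0.93,-0.5,0,0,0,0,0.5,0.93,-0.5,0,0,0,0,0.5,0.93,-0.5,0,0,0,0,0.5,0.7,-0.4,0,0,0,0,0.5,0,0,0,0,0,0,0,0,0,0]
}}

```text
time: 2.1
ee_pos: [0.5822, -0.13, 0.1751]
eef_rot: [0.389, 0.592, -0.388, 0.589]
ft_force: [0.4, -1.1, -0.1]
width: 0.0002
```

```bash
python3 -c "
from h import *
rep()"
```

```text
t 2.1 TCP mould [143.3  -2.4 175.1] tip z 153.1
[[-0.005 -0.02   1.   ]
 [-0.001  1.     0.02 ]
 [-1.    -0.001 -0.005]]
turn to std (units) [ 0.025 -0.006  0.001] F mould [ 1.18  0.   -0.09] w 0.15757971453170944
```

{"fn": "arm_command", "kwargs": {
  "targets": [0.025,-0.006,0,0.5,0.1,0.25,0,0,0,0,1,0,0,0,0,0,0,1,0,0,0,0,0,0,1,0,0,0,0,0,0,1,0,0,0,0,0,0,0.6,0,0,0,0,0,0,0,0,0,0]
}}

```text
time: 2.68
ee_pos: [0.5862, -0.1466, 0.0419]
eef_rot: [0.398, 0.581, -0.401, 0.586]
ft_force: [-1.0, -0.6, -0.5]
width: 0.0003
```

```bash
python3 -c "
from h import *
rep()
cv2.imwrite('pics/t1.png',cv2.resize(camera('top')[145:285,230:410,::-1],None,fx=4,fy=4,interpolation=cv2.INTER_CUBIC))
cv2.imwrite('pics/s1.png',cv2.resize(camera('scene')[165:295,240:390,::-1],None,fx=4,fy=4,interpolation=cv2.INTER_CUBIC))"
```

```text
t 2.68 TCP mould [160.2  -5.   41.9] tip z 19.9
[[ 0.008  0.017  1.   ]
 [-0.001  1.    -0.017]
 [-1.    -0.001  0.008]]
turn to std (units) [-0.022  0.01   0.001] F mould [ 0.17 -1.17 -0.53] w 0.29495077195688557
```

View pics/t1.png

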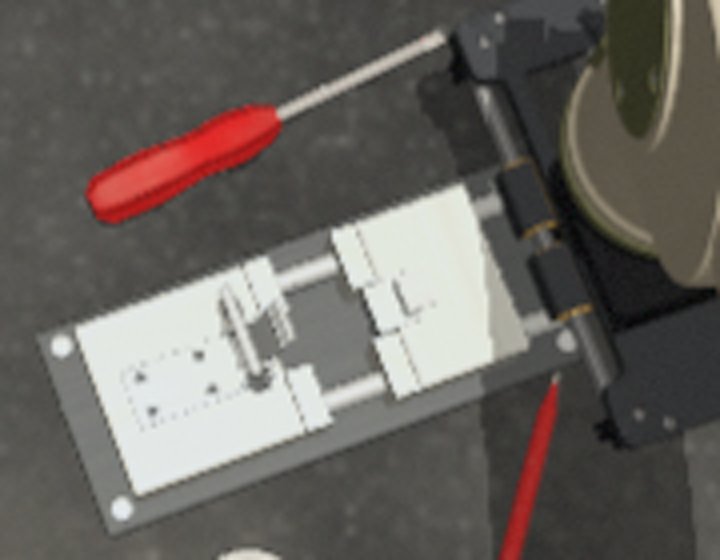

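View pics/s1.png

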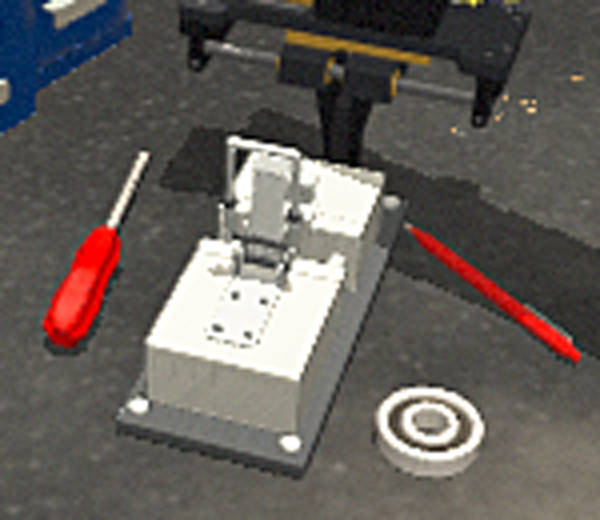

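{"fn": "arm_command", "kwargs": {
  "targets": [-0.022,0.01,0,0,0.2,-0.5,0,0,0,0,0,0,-0.5,0,0,0,0,0,0,-0.3,0,0,0,0,0,0,-0.2,0,0,0,0,0,0,-0.15,0,0,0,0,0,0,-0.15,0,0,0,0,0,0,-0.15,0,0,0,0,0,0,-0.15,0]
}}

```text
time: 3.45
ee_pos: [0.5749, -0.0969, 0.0509]
eef_rot: [0.395, 0.581, -0.395, 0.592]
ft_force: [2.1, -4.4, -2.9]
width: 0.0008
```

```bash
python3 -c "
from h import *
rep()"
```

```text
t 3.45 TCP mould [109.8   3.3  50.9] tip z 28.9
[[ 0.012  0.003  1.   ]
 [ 0.008  1.    -0.003]
 [-1.     0.008  0.012]]
turn to std (units) [-0.003  0.016 -0.011] F mould [ 4.83  0.27 -2.93] w 0.7542782590696627
```

{"fn": "arm_command", "kwargs": {
  "targets": [0,0,0,0.15,-0.05,-0.12,0,0,0,0,0.1,0,-0.12,0,0,0,0,0.05,0,-0.12,0,0,0,0,0.05,0,-0.12,0]
}}

```text
time: 3.78
ee_pos: [0.5722, -0.0897, 0.0447]
eef_rot: [0.396, 0.577, -0.396, 0.594]
ft_force: [2.8, -16.9, 11.4]
width: 0.0006
```

```bash
python3 -c "
from h import *
rep()"
```

```text
t 3.78 TCP mould [102.1   3.6  44.7] tip z 22.7
[[ 0.021  0.005  1.   ]
 [ 0.013  1.    -0.006]
 [-1.     0.013  0.021]]
turn to std (units) [-0.007  0.027 -0.017] F mould [16.68 -3.82 11.43] w 0.6116673954922673
```

{"fn": "arm_command", "kwargs": {
  "targets": [0,0.027,-0.017,0,0,-0.05,0,0,0,0,0,0,-0.05,0]
}}

```text
time: 3.95
ee_pos: [0.572, -0.0899, 0.0452]
eef_rot: [0.396, 0.584, -0.397, 0.586]
ft_force: [2.1, -6.3, 0.3]
width: 0.0006
```

```bash
python3 -c "
from h import *
rep()
cv2.imwrite('pics/t2.png',cv2.resize(camera('top')[165:285,230:390,::-1],None,fx=5,fy=5,interpolation=cv2.INTER_CUBIC))"
```

```text
t 3.95 TCP mould [102.3   3.3  45.2] tip z 23.2
[[ 0.003  0.008  1.   ]
 [ 0.     1.    -0.008]
 [-1.     0.     0.003]]
turn to std (units) [-0.01   0.004 -0.   ] F mould [ 6.59 -0.46  0.31] w 0.6349472211897346
```

View pics/t2.png

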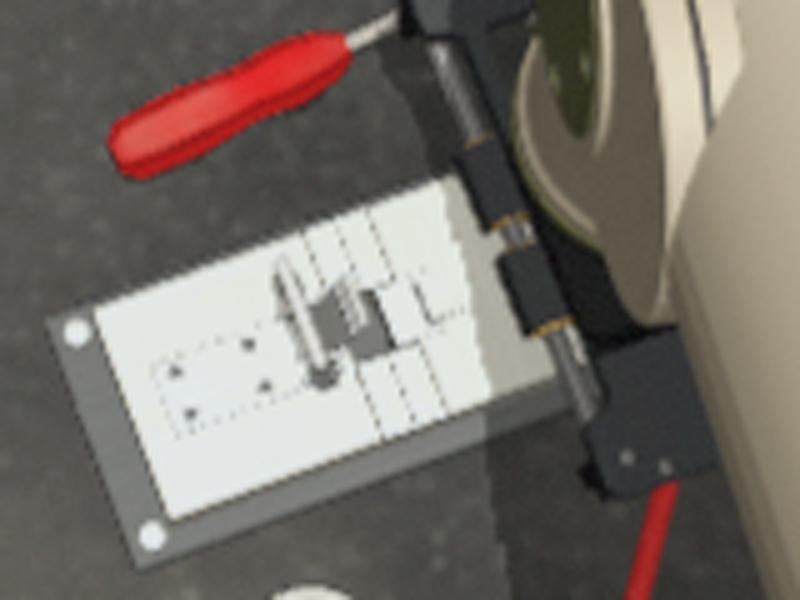

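The top picture shows the halves shut, with the joint line at about (345,335) in the zoom and no rods showing. The contact calibrates the finger face at 12 mm from the TCP. Next I'll retreat, go up and move behind the lever and loop.

{"fn": "arm_command", "kwargs": {
  "targets": [0,0,0,0.1,0,0.4,0,-0.01,0,0,-0.6,0,0.3,0,0,0,0,-1,0,0,0,0,0,0,-1,-0.1,0,0,0,0,0,-1,-0.1,0,0,0,0,0,-1,0,0,0,0,0,0,-1,0,0,0,0,0,0,-0.4,0,-0.4,0,0,0,0,0,0,-0.8,0,0,0,0,0,0,-1,0,0,0,0,0,0,-1,0,0,0,0,0,0,0,0]
}}

```text
time: 5.0
ee_pos: [0.5378, -0.0235, 0.1916]
eef_rot: [0.394, 0.595, -0.391, 0.581]
ft_force: [0.3, 0.8, 0.5]
width: 0.0007
```

```bash
python3 -c "
from h import *
rep()"
```

```text
t 5.0 TCP mould [ 27.9  -3.2 191.6] tip z 169.6
[[-0.018 -0.006  1.   ]
 [-0.008  1.     0.006]
 [-1.    -0.008 -0.018]]
turn to std (units) [ 0.008 -0.023  0.01 ] F mould [-0.59  0.6   0.55] w 0.7301130653836128
```

{"fn": "arm_command", "kwargs": {
  "targets": [0.008,-0.023,0.01,0,0.1,-0.8,0,0,0,0,0,0,-0.8,0,0,0,0,0,0,-0.8,0,0,0,0,0,0,-0.3,0,0,0,0,0,0,0,0,0,0,0,0.5,0,0,0,0,0,0,1,0,0,0,0,0,0,0.7,0,0,0,0,0,0,0.3,0,0,0,0,0,0,0,0,0,0]
}}

```text
time: 5.83
ee_pos: [0.5104, 0.043, 0.1194]
eef_rot: [0.393, 0.59, -0.394, 0.585]
ft_force: [-0.1, 0.7, -0.4]
width: 0.0005
```

```bash
python3 -c "
from h import *
rep()"
```

```text
t 5.83 TCP mould [-44.   -3.5 119.4] tip z 97.4
[[-0.006 -0.003  1.   ]
 [-0.006  1.     0.003]
 [-1.    -0.006 -0.006]]
turn to std (units) [ 0.003 -0.007  0.007] F mould [-0.64  0.16 -0.39] w 0.5240987512720129
```

{"fn": "arm_command", "kwargs": {
  "targets": [0.003,-0.007,0.007,0,0.15,0.4,0,0,0,0,0,0,0.4,0,0,0,0,0,0,0.4,0,0,0,0,0,0,0.3,0,0,0,0,0,0,0.3,0,0,0,0,0,0,0.3,0,0,0,0,0,0,0.3,0,0,0,0,0.05,0,0.2,0,0,0,0,0,0,0,0]
}}

```text
time: 6.58
ee_pos: [0.5436, -0.0259, 0.1203]
eef_rot: [0.396, 0.585, -0.395, 0.587]
ft_force: [0.3, -0.9, 0.1]
width: 0.0001
```

```bash
python3 -c "
from h import *
rep()
cv2.imwrite('pics/s3.png',cv2.resize(camera('scene')[135:295,240:390,::-1],None,fx=3.7,fy=3.7,interpolation=cv2.INTER_CUBIC))"
```

```text
t 6.58 TCP mould [ 32.3   1.2 120.3] tip z 98.3
[[ 0.002  0.005  1.   ]
 [ 0.003  1.    -0.005]
 [-1.     0.003  0.002]]
turn to std (units) [-0.006  0.003 -0.004] F mould [ 0.98 -0.03  0.09] w 0.13490834337736873
```

View pics/s3.png

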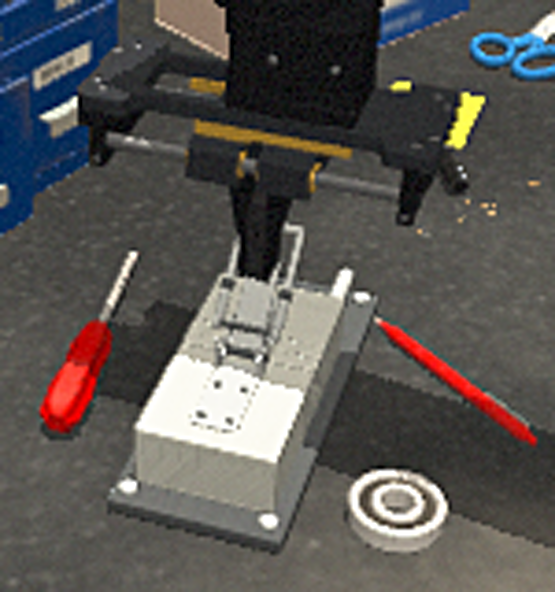

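{"fn": "arm_command", "kwargs": {
  "targets": [0,0,0,0.15,0,0.1,0,0,0,0,0.12,0,0.1,0,0,0,0,0.08,0,0.05,0]
}}

```text
time: 6.88
ee_pos: [0.5463, -0.0277, 0.115]
eef_rot: [0.396, 0.585, -0.394, 0.588]
ft_force: [-19.1, 2.3, 38.3]
width: 0.0005
```

```bash
python3 -c "
from h import *
rep()"
```

```text
t 6.88 TCP mould [ 35.   3. 115.] tip z 93.0
[[ 0.001  0.002  1.   ]
 [ 0.004  1.    -0.002]
 [-1.     0.004  0.001]]
turn to std (units) [-0.002  0.001 -0.006] F mould [ -9.38 -16.83  38.28] w 0.5307763679872628
```

{"fn": "arm_command", "kwargs": {
  "targets": [0,0,0,-0.3,0,0,0,0,0,0,-0.3,-0.1,0,0,0,0,0,-0.1,0,0.2,0,0,0,0,0,0,0.2,0,0,0,0,0,0,0,0]
}}

```text
time: 7.3
ee_pos: [0.5475, -0.0376, 0.1335]
eef_rot: [0.395, 0.586, -0.393, 0.588]
ft_force: [0.1, 0.5, -0.1]
width: 0.0004
```

```bash
python3 -c "
from h import *
rep()
cv2.imwrite('pics/s4.png',cv2.resize(camera('scene')[135:295,240:390,::-1],None,fx=3.7,fy=3.7,interpolation=cv2.INTER_CUBIC))"
```

```text
t 7.3 TCP mould [ 44.6   0.4 133.5] tip z 111.5
[[ 0.001 -0.002  1.   ]
 [ 0.004  1.     0.002]
 [-1.     0.004  0.001]]
turn to std (units) [ 0.002  0.002 -0.006] F mould [-0.46  0.27 -0.13] w 0.41829627924528295
```

View pics/s4.png

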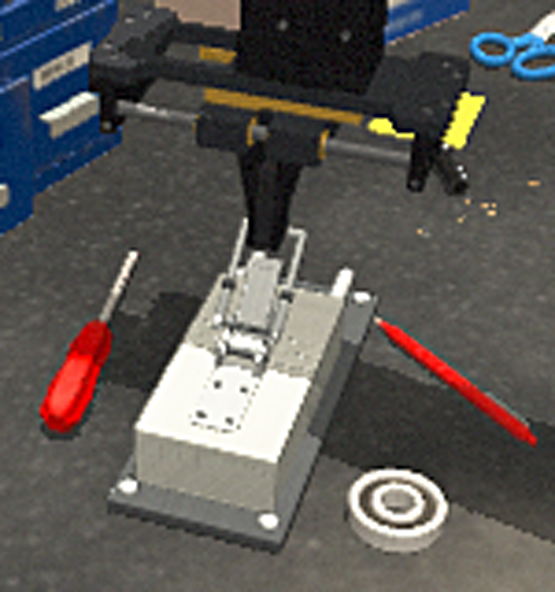

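Run:
```python
from h import *
from fit2 import mod,bar
m=np.load("m.npy")
for a in (1.85,2.1,2.3,2.5):
    for p in (0,.3,.6):
        P=proj("scene",m2w(mod((a,p)),m)); print(a,p,((P-[240,135]+.5)*3.7-.5).round(0).tolist())
print(((proj("scene",m2w([(0,9,62),(0,-9,62)],m))-[240,135]+.5)*3.7-.5).round(0))
```

```text
gap [27.4747049] [-0.58 -0.76  0.39  0.25]
1.85 0 [[225.0, 227.0], [286.0, 239.0], [238.0, 255.0], [269.0, 261.0]]
1.85 0.3 [[233.0, 224.0], [293.0, 235.0], [238.0, 255.0], [269.0, 261.0]]
1.85 0.6 [[239.0, 229.0], [297.0, 241.0], [238.0, 255.0], [269.0, 261.0]]
2.1 0 [[234.0, 221.0], [293.0, 233.0], [244.0, 251.0], [275.0, 257.0]]
2.1 0.3 [[240.0, 225.0], [298.0, 237.0], [244.0, 251.0], [275.0, 257.0]]
2.1 0.6 [[244.0, 238.0], [301.0, 249.0], [244.0, 251.0], [275.0, 257.0]]
2.3 0 [[240.0, 222.0], [298.0, 233.0], [248.0, 252.0], [279.0, 258.0]]
2.3 0.3 [[244.0, 232.0], [301.0, 243.0], [248.0, 252.0], [279.0, 258.0]]
2.3 0.6 [[246.0, 250.0], [302.0, 261.0], [248.0, 252.0], [279.0, 258.0]]
2.5 0 [[244.0, 228.0], [301.0, 239.0], [252.0, 257.0], [282.0, 264.0]]
2.5 0.3 [[247.0, 243.0], [303.0, 254.0], [252.0, 257.0], [282.0, 264.0]]
2.5 0.6 [[247.0, 265.0], [303.0, 276.0], [252.0, 257.0], [282.0, 264.0]]
[[225. 352.]
 [256. 359.]]
```

{"fn": "arm_command", "kwargs": {
  "targets": [0,0,0,0,0,0.4,0,0,0,0,0,0,0.4,0,0,0,0,0,0,0.25,0,0,0,0,0.1,0,0.1,0,0,0,0,0.4,0,0,0,0,0,0,0.4,0,0,0,0,0,0,0.4,0,0,0]
}}

```text
time: 7.93
ee_pos: [0.5601, -0.0683, 0.0979]
eef_rot: [0.396, 0.585, -0.393, 0.588]
ft_force: [-0.1, 0.4, -0.5]
width: 0.0007
```

```bash
python3 -c "
from h import *
rep()
cv2.imwrite('pics/s5.png',cv2.resize(camera('scene')[135:295,240:390,::-1],None,fx=3.7,fy=3.7,interpolation=cv2.INTER_CUBIC))"
```

```text
t 7.93 TCP mould [77.8  0.4 97.9] tip z 75.9
[[ 0.001  0.001  1.   ]
 [ 0.005  1.    -0.001]
 [-1.     0.005  0.001]]
turn to std (units) [-0.001  0.002 -0.006] F mould [-0.4   0.01 -0.46] w 0.6834797170363377
```

View pics/s5.png

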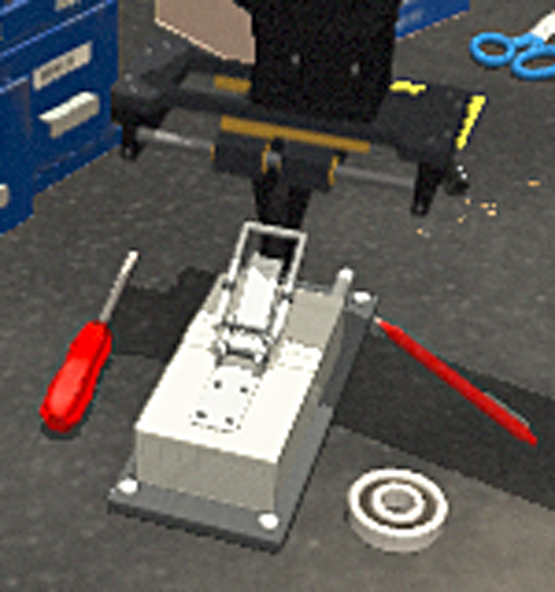

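{"fn": "arm_command", "kwargs": {
  "targets": [0,0,0,-0.9,0,0,0,0,0,0,-0.8,0,0,0,0,0,0,-0.1,0,-0.5,0,0,0,0,0,0,-0.8,0,0,0,0,0,0,-0.1,0,0,0,0,0,0,0,0,0,0,0,0.3,0,0,0,0,0,0,0.2,0,0,0,0,0,0,0,0,0,0]
}}

```text
time: 8.73
ee_pos: [0.5403, -0.0314, 0.1203]
eef_rot: [0.393, 0.591, -0.394, 0.584]
ft_force: [0.1, -0.1, -0.9]
width: 0.0008
```

```bash
python3 -c "
from h import *
rep()"
```

```text
t 8.73 TCP mould [ 36.1  -3.9 120.3] tip z 98.3
[[-0.007 -0.003  1.   ]
 [-0.007  1.     0.003]
 [-1.    -0.007 -0.007]]
turn to std (units) [ 0.004 -0.009  0.009] F mould [ 0.13  0.05 -0.91] w 0.8325204863587603
```

{"fn": "arm_command", "kwargs": {
  "targets": [0,-0.009,0.009,-0.15,0.15,0,0,0,0,0,0,0,0.3,0,0,0,0,0,0,0.3,0,0,0,0,0,0,0.3,0,0,0,0,0,0,0.15,0,0,0,0,0,0,0,0]
}}

```text
time: 9.23
ee_pos: [0.5487, -0.0446, 0.1176]
eef_rot: [0.393, 0.597, -0.389, 0.581]
ft_force: [2.7, -2.4, 5.9]
width: 0.0001
```

```bash
python3 -c "
from h import *
rep()
cv2.imwrite('pics/s6.png',cv2.resize(camera('scene')[135:295,240:390,::-1],None,fx=3.7,fy=3.7,interpolation=cv2.INTER_CUBIC))"
```

```text
t 9.23 TCP mould [ 51.5  -1.2 117.6] tip z 95.6
[[-0.023 -0.011  1.   ]
 [-0.009  1.     0.011]
 [-1.    -0.008 -0.023]]
turn to std (units) [ 0.014 -0.029  0.011] F mould [3.22 1.65 5.9 ] w 0.06790136786120822
```

View pics/s6.png

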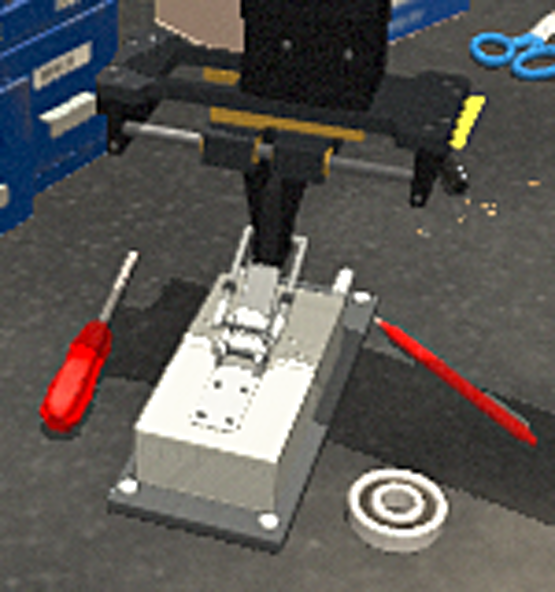

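{"fn": "arm_command", "kwargs": {
  "targets": [0.01,-0.029,0.011,-0.15,0.05,0,0,0,0,0,-0.1,0,0.1,0,0,0,0,-0.05,0,0.2,0,0,0,0,-0.05,0,0.2,0,0,0,0,0,0,0.1,0,0,0,0,0,0,0,0]
}}

```text
time: 9.78
ee_pos: [0.5481, -0.0436, 0.1192]
eef_rot: [0.393, 0.6, -0.388, 0.579]
ft_force: [0.6, 0.6, -0.6]
width: 0.0004
```

```bash
python3 -c "
from h import *
rep()
cv2.imwrite('pics/s7.png',cv2.resize(camera('scene')[135:295,240:390,::-1],None,fx=3.7,fy=3.7,interpolation=cv2.INTER_CUBIC))"
```

```text
t 9.78 TCP mould [ 50.4  -1.4 119.2] tip z 97.2
[[-0.028 -0.014  1.   ]
 [-0.011  1.     0.014]
 [-1.    -0.01  -0.028]]
turn to std (units) [ 0.018 -0.036  0.013] F mould [-0.33  0.77 -0.63] w 0.4493757206894975
```

View pics/s7.png

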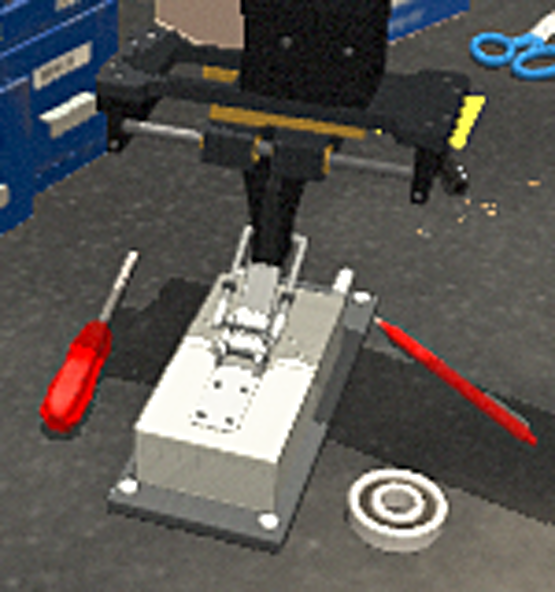

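{"fn": "arm_command", "kwargs": {
  "targets": [0.018,-0.036,0.013,-0.35,0,0,0,0,0,0,-0.1,0.05,0.4,0,0,0,0,-0.1,0,0.5,0,0,0,0,-0.05,0,0.4,0,0,0,0,0,0,0,0]
}}

```text
time: 10.25
ee_pos: [0.5466, -0.045, 0.1217]
eef_rot: [0.392, 0.61, -0.384, 0.572]
ft_force: [0.1, 0.8, 0.2]
width: 0.0005
```

```bash
python3 -c "
from h import *
rep()
cv2.imwrite('pics/s8.png',cv2.resize(camera('scene')[135:295,240:390,::-1],None,fx=3.7,fy=3.7,interpolation=cv2.INTER_CUBIC))"
```

```text
t 10.25 TCP mould [ 51.2  -3.2 121.7] tip z 99.7
[[-0.05  -0.022  0.999]
 [-0.022  1.     0.021]
 [-0.999 -0.021 -0.05 ]]
turn to std (units) [ 0.027 -0.064  0.027] F mould [-0.72  0.41  0.22] w 0.5268964907419843
```

View pics/s8.png

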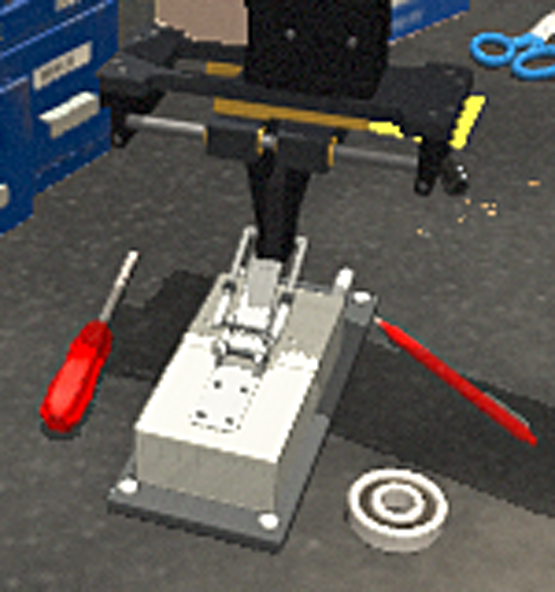

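```bash
python3 -c "
from h import *
s=read_state();print(s['joint_positions'].round(3),s['joint_torque'].round(2),s['torque'].round(2),s['ft_force'].round(2))
cv2.imwrite('pics/t8.png',cv2.resize(camera('top')[145:285,220:400,::-1],None,fx=4,fy=4,interpolation=cv2.INTER_CUBIC))"
```

```text
[ 0.539  0.364 -0.617  1.748  0.188  1.135  0.275] [  2.06 -53.92  -5.55 -35.96  -0.13   0.13   0.15] [ 0.65  0.01 -0.04] [-0.91  3.59 -1.81]
```

View pics/t8.png

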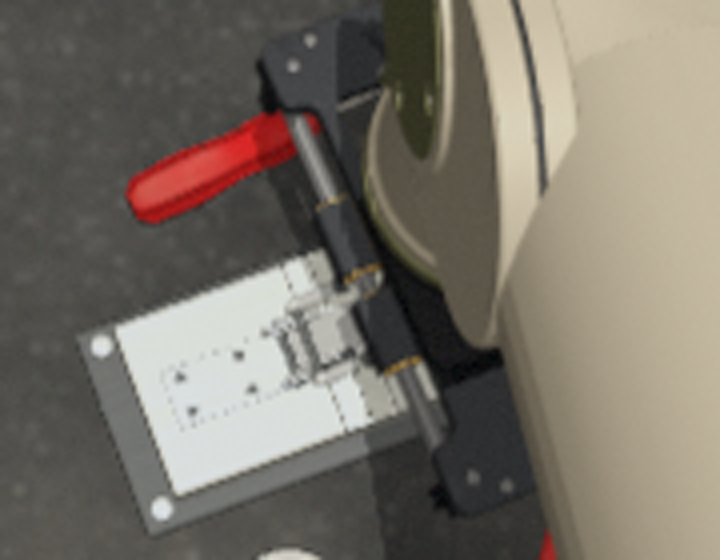

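```bash
python3 -c "
from h import *
cv2.imwrite('pics/s9.png',cv2.resize(camera('scene')[170:240,280:345,::-1],None,fx=8.5,fy=8.5,interpolation=cv2.INTER_CUBIC))
rep()"
```

```text
t 10.4 TCP mould [ 53.5  -3.3 122.8] tip z 100.8
[[-0.045 -0.019  0.999]
 [-0.02   1.     0.019]
 [-0.999 -0.02  -0.046]]
turn to std (units) [ 0.024 -0.058  0.025] F mould [-12.     1.17  -6.56] w 0.28486548779633114
```

View pics/s9.png

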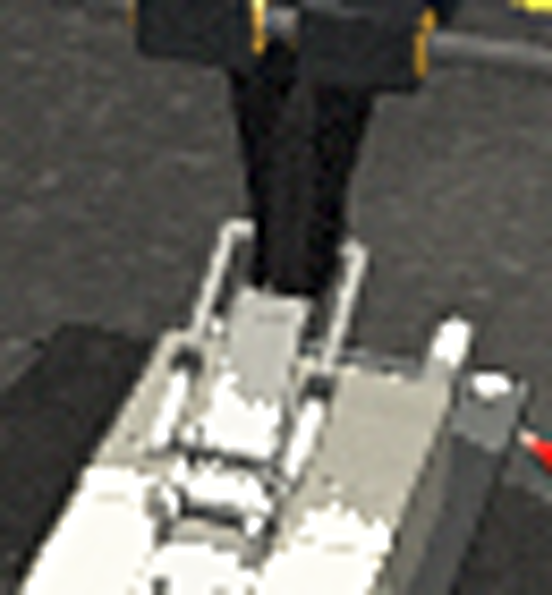

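The zoom shows the closed fingers inside the loop, near (300,240), pushing the bar almost radially. The wrist force points along the loop wires, so friction has locked it there. I'll release it and press on the bar from above instead, so the force is tangential.

{"fn": "arm_command", "kwargs": {
  "targets": [0,0,0,0,0.05,-0.5,0,0.02,-0.058,0.025,-0.4,0.1,-0.1,0,0,0,0,-0.8,0,0,0,0,0,0,-0.3,0,0.3,0,0,0,0,0,0,0.5,0,0,0,0,0,0,0,0]
}}

```text
time: 10.9
ee_pos: [0.5546, -0.0558, 0.1633]
eef_rot: [0.394, 0.584, -0.396, 0.589]
ft_force: [-0.5, -1.6, 0.5]
width: 0.0007
```

```bash
python3 -c "
from h import *
rep()"
```

```text
t 10.9 TCP mould [6.410e+01 1.000e-01 1.633e+02] tip z 141.3
[[ 0.008  0.002  1.   ]
 [ 0.001  1.    -0.002]
 [-1.     0.002  0.008]]
turn to std (units) [-0.002  0.01  -0.002] F mould [ 1.29 -1.04  0.48] w 0.73936829129762
```

Now press down: the tip goes from 141 to about 80, then shift +x and press further.

{"fn": "arm_command", "kwargs": {
  "targets": [0,0.01,0,0.6,0,0.08,0,0,0,0,0.6,0,0.05,0,0,0,0,0.3,0,0.05,0,0,0,0,0.3,0,0.05,0,0,0,0,0.3,0,0.05,0,0,0,0,0.2,0,0.1,0]
}}

```text
time: 11.4
ee_pos: [0.5588, -0.07, 0.0991]
eef_rot: [0.397, 0.585, -0.397, 0.585]
ft_force: [-0.3, 0.0, 0.4]
width: 0.0007
```

```bash
python3 -c "
from h import *
rep()
cv2.imwrite('pics/s10.png',cv2.resize(camera('scene')[160:240,275:350,::-1],None,fx=7,fy=7,interpolation=cv2.INTER_CUBIC))"
```

```text
t 11.4 TCP mould [78.9 -1.4 99.1] tip z 77.1
[[-0.001  0.008  1.   ]
 [ 0.     1.    -0.008]
 [-1.     0.    -0.001]]
turn to std (units) [-0.011 -0.001 -0.001] F mould [-0.14 -0.28  0.42] w 0.7336298045497797
```

View pics/s10.png

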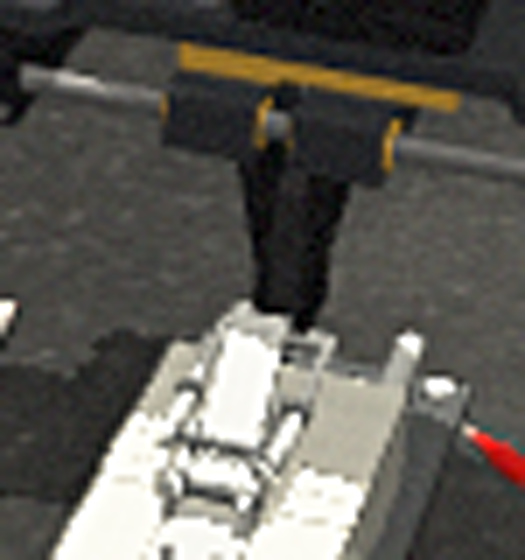

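{"fn": "arm_command", "kwargs": {
  "targets": [0,0,0,0.1,0.05,-0.25,0,0,0,0,0.25,0,0,0,0,0,0,0.25,0,0,0,0,0,0,0.2,0,0,0]
}}

```text
time: 11.78
ee_pos: [0.558, -0.0634, 0.0776]
eef_rot: [0.397, 0.585, -0.397, 0.585]
ft_force: [-0.5, -0.3, -0.0]
width: 0.0005
```

```bash
python3 -c "
from h import *
rep()
cv2.imwrite('pics/s11.png',cv2.resize(camera('scene')[160:240,275:350,::-1],None,fx=7,fy=7,interpolation=cv2.INTER_CUBIC))"
```

```text
t 11.78 TCP mould [72.5  0.4 77.6] tip z 55.6
[[-0.     0.008  1.   ]
 [ 0.001  1.    -0.008]
 [-1.     0.001 -0.   ]]
turn to std (units) [-0.011 -0.001 -0.001] F mould [ 0.13 -0.56 -0.02] w 0.5088606364620868
```

View pics/s11.png

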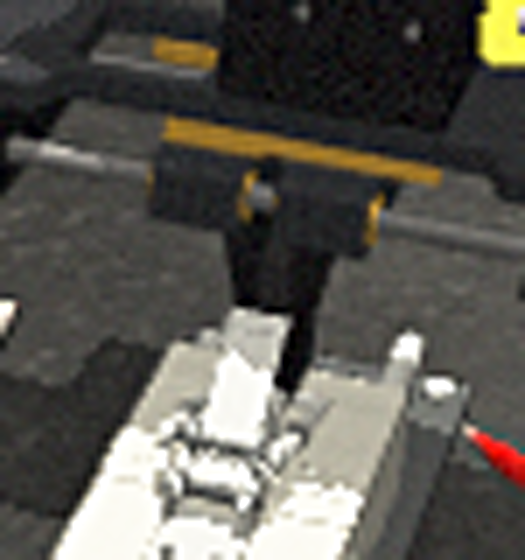

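{"fn": "arm_command", "kwargs": {
  "targets": [0,0,0,0.12,0,0,0]
}}

```text
time: 11.92
ee_pos: [0.5586, -0.0635, 0.0756]
eef_rot: [0.397, 0.585, -0.397, 0.586]
ft_force: [-17.0, -0.8, 50.3]
width: 0.0004
```

```bash
python3 -c "
from h import *
rep()"
```

```text
t 11.92 TCP mould [72.7  0.9 75.6] tip z 53.6
[[ 0.     0.008  1.   ]
 [ 0.002  1.    -0.008]
 [-1.     0.002  0.   ]]
turn to std (units) [-0.011  0.    -0.002] F mould [ -5.69 -16.06  50.28] w 0.35774507267146827
```

{"fn": "arm_command", "kwargs": {
  "targets": [0,0,0,-0.3,0,0,0,0,0,0,-0.3,0,0.2,0,0,0,0,0,0,0.4,0,0,0,0,0,0,0.1,0,0,0,0,0.2,0,0,0,0,0,0,0.25,0,0,0,0,0,0,0,0,0,0]
}}

```text
time: 12.5
ee_pos: [0.5664, -0.0826, 0.0794]
eef_rot: [0.398, 0.584, -0.397, 0.586]
ft_force: [-0.2, 0.3, -0.6]
width: 0.0005
```

```bash
python3 -c "
from h import *
rep()
cv2.imwrite('pics/s12.png',cv2.resize(camera('scene')[160:240,275:350,::-1],None,fx=7,fy=7,interpolation=cv2.INTER_CUBIC))"
```

```text
t 12.5 TCP mould [93.4  0.9 79.4] tip z 57.4
[[ 0.002  0.009  1.   ]
 [ 0.003  1.    -0.009]
 [-1.     0.003  0.002]]
turn to std (units) [-0.012  0.003 -0.003] F mould [-0.34 -0.13 -0.55] w 0.48269335974476985
```

View pics/s12.png

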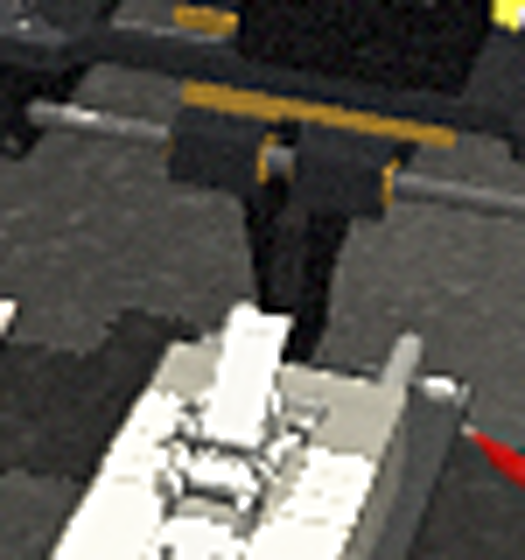

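{"fn": "arm_command", "kwargs": {
  "targets": [0,0,0,0.22,0,0,0,0,0,0,0.05,0,-0.25,0,0,0,0,0,0,-0.2,0]
}}

```text
time: 12.8
ee_pos: [0.5631, -0.0734, 0.0725]
eef_rot: [0.398, 0.583, -0.398, 0.587]
ft_force: [1.3, -2.8, 6.2]
width: 0.0006
```

```bash
python3 -c "
from h import *
rep()"
```

```text
t 12.8 TCP mould [83.7  1.3 72.5] tip z 50.5
[[ 0.004  0.011  1.   ]
 [ 0.004  1.    -0.011]
 [-1.     0.004  0.004]]
turn to std (units) [-0.014  0.006 -0.005] F mould [3.07 0.15 6.23] w 0.56723020445364
```

{"fn": "arm_command", "kwargs": {
  "targets": [0,0,0,-0.03,0,-0.2,0,0,0,0,0,0,-0.2,0,0,0,0,0,0,-0.2,0]
}}

```text
time: 13.05
ee_pos: [0.5577, -0.0613, 0.073]
eef_rot: [0.398, 0.581, -0.399, 0.588]
ft_force: [3.5, -6.9, -2.1]
width: 0.0002
```

```bash
python3 -c "
from h import *
rep()
cv2.imwrite('pics/s13.png',cv2.resize(camera('scene')[160:240,275:350,::-1],None,fx=7,fy=7,interpolation=cv2.INTER_CUBIC))"
```

```text
t 13.05 TCP mould [70.4  0.9 73. ] tip z 51.0
[[ 0.009  0.013  1.   ]
 [ 0.004  1.    -0.013]
 [-1.     0.004  0.009]]
turn to std (units) [-0.016  0.012 -0.005] F mould [ 7.75  0.63 -2.13] w 0.23989342326405005
```

View pics/s13.png

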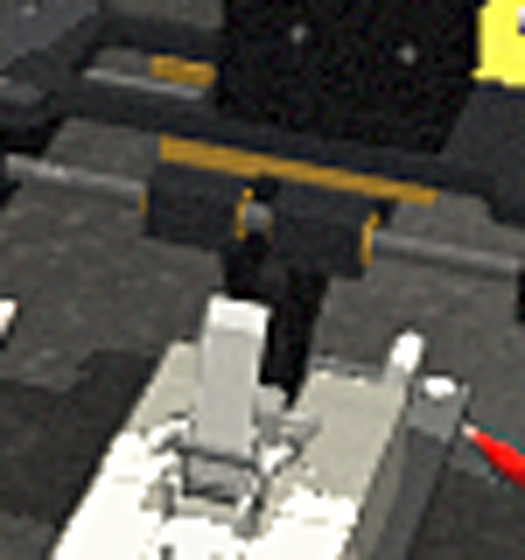

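{"fn": "arm_command", "kwargs": {
  "targets": [0,0,0,0,0,0.4,0.264,0,0,0,0,0,0.1,0.264,0,0,0,0,0,0,0.264,0,0,0,0,0,0,0.264]
}}

```text
time: 13.43
ee_pos: [0.5613, -0.0707, 0.0727]
eef_rot: [0.397, 0.583, -0.398, 0.587]
ft_force: [0.5, 0.5, -0.4]
width: 0.0186
```

```bash
python3 -c "
from h import *
rep()
cv2.imwrite('pics/s14.png',cv2.resize(camera('scene')[160:240,275:350,::-1],None,fx=7,fy=7,interpolation=cv2.INTER_CUBIC))"
```

```text
t 13.43 TCP mould [80.5  0.6 72.7] tip z 50.7
[[ 0.006  0.01   1.   ]
 [ 0.003  1.    -0.01 ]
 [-1.     0.003  0.006]]
turn to std (units) [-0.012  0.008 -0.003] F mould [-0.32  0.63 -0.45] w 18.576526448677836
```

View pics/s14.png

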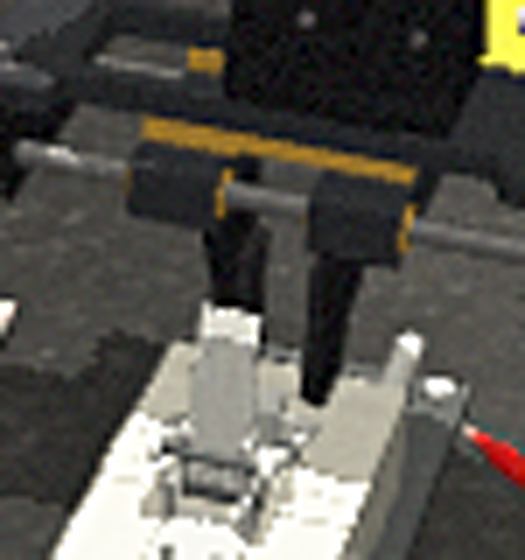

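{"fn": "arm_command", "kwargs": {
  "targets": [0,0,0,0,0,0,0.264,0,0,0,0,0,-0.25,0.264,0,0,0,0,0,-0.2,0.264,0,0,0,0,0,-0.2,0.264]
}}

```text
time: 13.82
ee_pos: [0.5554, -0.0566, 0.0726]
eef_rot: [0.397, 0.582, -0.399, 0.588]
ft_force: [4.2, -9.7, -2.3]
width: 0.023
```

```bash
python3 -c "
from h import *
rep()"
```

```text
t 13.82 TCP mould [65.2  0.5 72.6] tip z 50.6
[[ 0.008  0.012  1.   ]
 [ 0.003  1.    -0.012]
 [-1.     0.003  0.008]]
turn to std (units) [-0.015  0.011 -0.004] F mould [10.57  0.23 -2.25] w 22.957626322270574
```

{"fn": "arm_command", "kwargs": {
  "targets": [0,0,0,0,0,-0.2,0.264,0,0,0,0,0,-0.2,0.264]
}}

```text
time: 13.98
ee_pos: [0.5541, -0.0545, 0.0733]
eef_rot: [0.396, 0.577, -0.401, 0.591]
ft_force: [12.8, -21.5, -9.3]
width: 0.023
```

```bash
python3 -c "
from h import *
rep()
cv2.imwrite('pics/s15.png',cv2.resize(camera('scene')[160:240,275:350,::-1],None,fx=7,fy=7,interpolation=cv2.INTER_CUBIC))
cv2.imwrite('pics/t15.png',cv2.resize(camera('top')[175:285,230:390,::-1],None,fx=5,fy=5,interpolation=cv2.INTER_CUBIC))"
```

```text
t 13.98 TCP mould [62.7  0.1 73.3] tip z 51.3
[[ 0.02   0.015  1.   ]
 [ 0.005  1.    -0.016]
 [-1.     0.005  0.02 ]]
turn to std (units) [-0.02   0.026 -0.007] F mould [24.73  3.78 -9.3 ] w 23.049686362191487
```

View pics/s15.png

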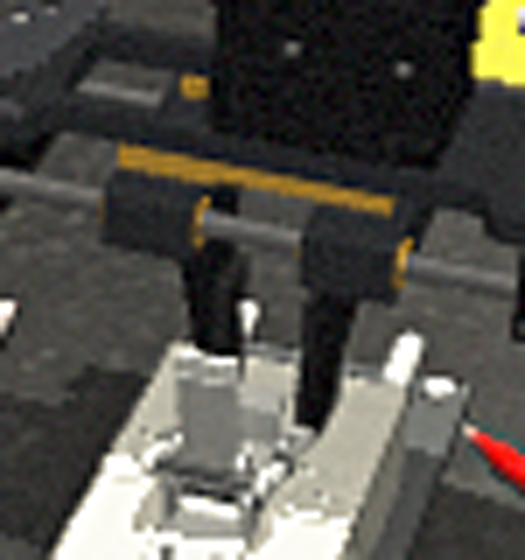

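View pics/t15.png

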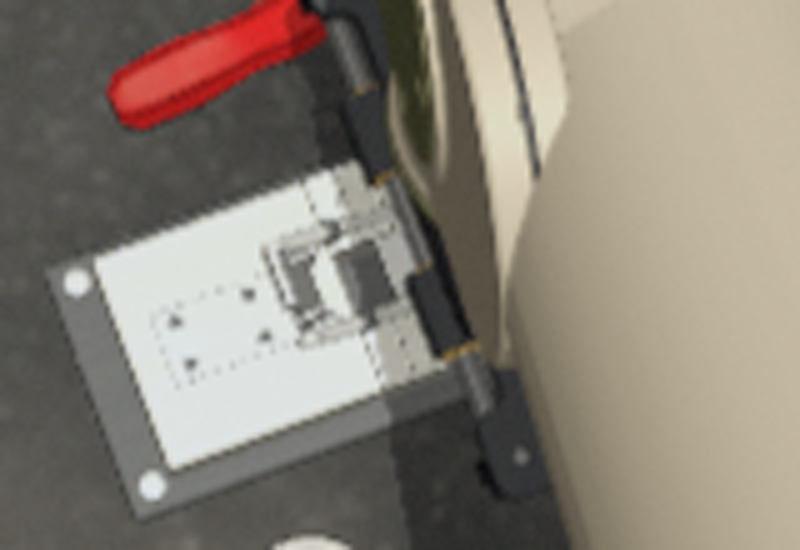

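{"fn": "arm_command", "kwargs": {
  "targets": [0,0,0,0,0,0.35,0.264,0,0,0,0,0,0.15,0.264,0,0.01,0,-0.5,0,0,0.2,0,0,0,-1,0,0,0,0,0,0,-0.6,0,0,0,0,0,0,-0.1,0,-0.2,0,0,0,0,0,0,0,0]
}}

```text
time: 14.67
ee_pos: [0.5542, -0.0584, 0.1291]
eef_rot: [0.398, 0.581, -0.4, 0.587]
ft_force: [-0.3, 0.2, 0.0]
width: 0.0027
```

```bash
python3 -c "
from h import *
rep()
cv2.imwrite('pics/s16.png',cv2.resize(camera('scene')[160:240,275:350,::-1],None,fx=7,fy=7,interpolation=cv2.INTER_CUBIC))
cv2.imwrite('pics/t16.png',cv2.resize(camera('top')[175:285,230:390,::-1],None,fx=5,fy=5,interpolation=cv2.INTER_CUBIC))"
```

```text
t 14.67 TCP mould [ 66.4  -1.3 129.1] tip z 107.1
[[ 0.009  0.014  1.   ]
 [ 0.003  1.    -0.014]
 [-1.     0.003  0.009]]
turn to std (units) [-0.018  0.011 -0.004] F mould [-0.31 -0.18  0.04] w 2.6952042203987974
```

View pics/s16.png

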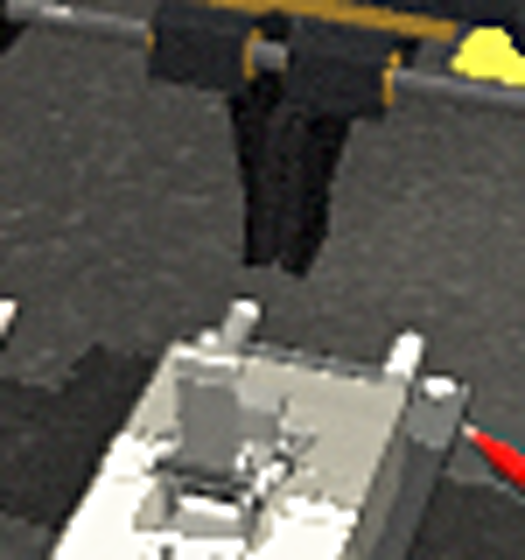

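View pics/t16.png

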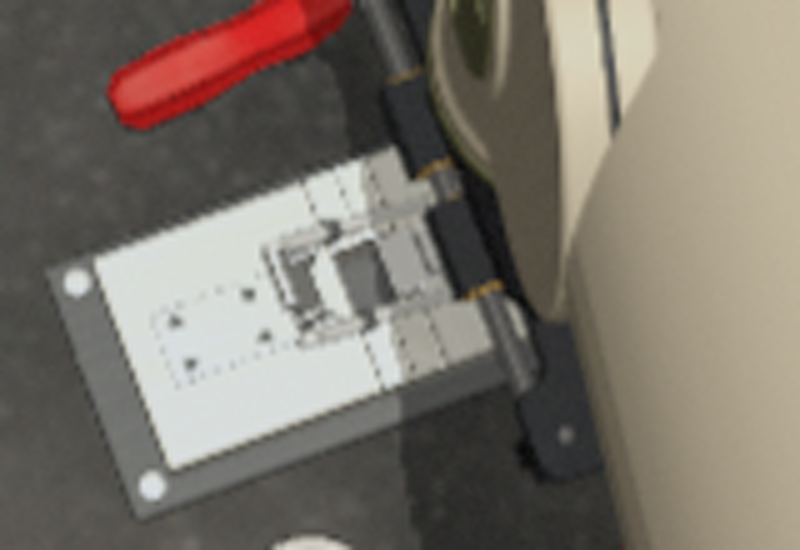

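Run:
```python
from h import *
from fit2 import mod,bar
m=np.load("m.npy")
for a in (1.0,1.2,1.4,1.55,1.7):
    P=proj("scene",m2w(mod((a,1.4))[2:],m)); print(a,((P-[275,160])*7).round(0).tolist(), [ (a, [bar(a,p)[1].round(1).tolist() for p in (1.2,1.4,1.6)])])
```

```text
gap [27.4747049] [-0.58 -0.76  0.39  0.25]
1.0 [[153.0, 414.0], [215.0, 427.0]] [(1.0, [[24.7, 119.7], [33.6, 111.7], [40.8, 102.1]])]
1.2 [[164.0, 379.0], [226.0, 392.0]] [(1.2, [[35.6, 113.7], [42.8, 104.1], [47.9, 93.2]])]
1.4 [[176.0, 348.0], [238.0, 361.0]] [(1.4, [[45.2, 105.6], [50.3, 94.7], [53.2, 83.1]])]
1.55 [[185.0, 330.0], [246.0, 342.0]] [(1.55, [[51.2, 98.3], [54.6, 86.8], [55.7, 74.9]])]
1.7 [[194.0, 315.0], [255.0, 327.0]] [(1.7, [[56.0, 90.3], [57.7, 78.4], [57.0, 66.4]])]
```

{"fn": "arm_command", "kwargs": {
  "targets": [-0.018,0.011,0,0,0.05,-0.5,0,0,0,0,0,0,-0.6,0,0,0,0,0,0,-0.5,0,0,0,0,0,0,-0.3,0,0,0,0,0,0,-0.2,0,0,0,0,0.05,0,-0.3,0,0,0,0,0.1,0,-0.3,0]
}}

```text
time: 15.35
ee_pos: [0.5254, 0.0097, 0.1204]
eef_rot: [0.394, 0.588, -0.394, 0.586]
ft_force: [2.0, -4.1, -0.4]
width: 0.0007
```

```bash
python3 -c "
from h import *
rep()"
```

```text
t 15.35 TCP mould [ -7.5  -2.3 120.4] tip z 98.4
[[-0.002 -0.001  1.   ]
 [-0.003  1.     0.001]
 [-1.    -0.003 -0.002]]
turn to std (units) [ 0.002 -0.003  0.004] F mould [ 4.56  0.31 -0.35] w 0.6985826148335126
```

{"fn": "arm_command", "kwargs": {
  "targets": [0,0,0,0,0.1,-0.35,0,0,0,0,0.1,0,-0.35,0,0,0,0,0.15,0,-0.3,0,0,0,0,0.25,0,-0.25,0]
}}

```text
time: 15.68
ee_pos: [0.5158, 0.0407, 0.1078]
eef_rot: [0.394, 0.587, -0.395, 0.587]
ft_force: [0.6, -0.6, 0.3]
width: 0.0003
```

```bash
python3 -c "
from h import *
rep()
cv2.imwrite('pics/s17.png',cv2.resize(camera('scene')[160:260,265:350,::-1],None,fx=6,fy=6,interpolation=cv2.INTER_CUBIC))"
```

```text
t 15.68 TCP mould [-39.8   0.6 107.8] tip z 85.8
[[ 0.001  0.001  1.   ]
 [-0.002  1.    -0.001]
 [-1.    -0.002  0.001]]
turn to std (units) [-0.001  0.001  0.002] F mould [0.82 0.36 0.27] w 0.3439826704365406
```

View pics/s17.png

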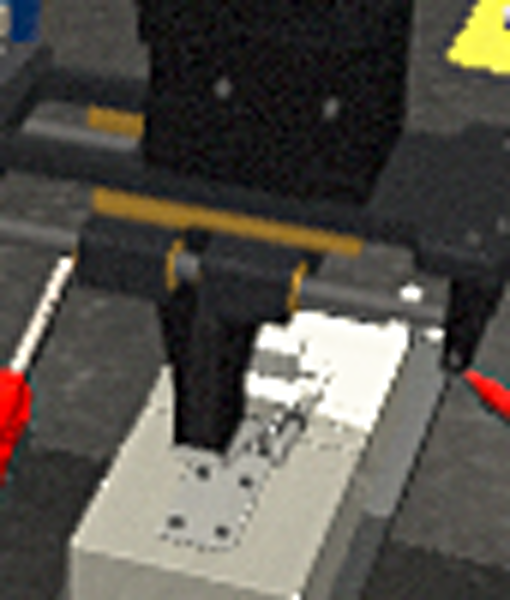

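```bash
python3 -c "
from h import *
cv2.imwrite('pics/t17.png',cv2.resize(camera('top')[175:285,230:390,::-1],None,fx=5,fy=5,interpolation=cv2.INTER_CUBIC))"
```

```text
(no output)
```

View pics/t17.png

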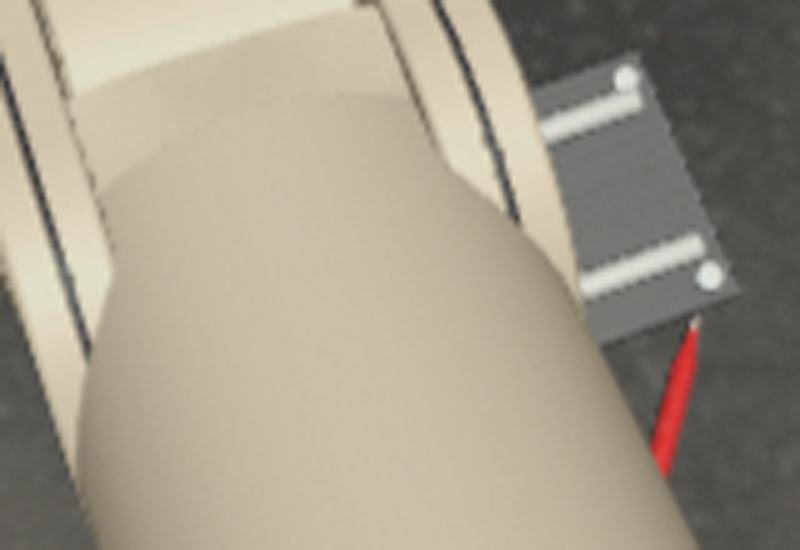

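{"fn": "arm_command", "kwargs": {
  "targets": [0,0,0,-1,0,0,0,0,0,0,-1,0,0,0,0,0,0,-0.6,0,0,0,0,0,0,0,0,0,0]
}}

```text
time: 16.12
ee_pos: [0.5125, 0.0434, 0.1714]
eef_rot: [0.392, 0.591, -0.395, 0.584]
ft_force: [1.0, 0.2, -0.0]
width: 0.0003
```

```bash
python3 -c "
from h import *
rep()
cv2.imwrite('pics/s18.png',cv2.resize(camera('scene')[160:260,265:350,::-1],None,fx=6,fy=6,interpolation=cv2.INTER_CUBIC))"
```

```text
t 16.12 TCP mould [-43.6  -1.5 171.4] tip z 149.4
[[-0.007 -0.004  1.   ]
 [-0.009  1.     0.004]
 [-1.    -0.009 -0.007]]
turn to std (units) [ 0.005 -0.009  0.012] F mould [ 0.19  0.96 -0.03] w 0.2947315442086975
```

View pics/s18.png

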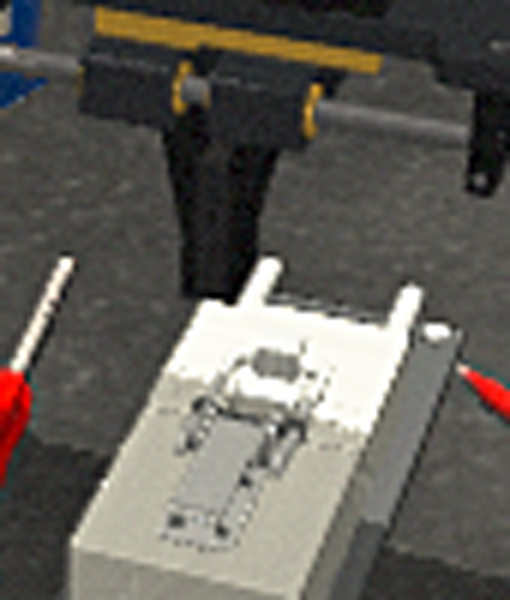

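Run:
```python
from h import *
from fit2 import mod,bar
m=np.load("m.npy")
for a in (0,.15,.3,.45,.6,.8):
    P=proj("scene",m2w(mod((a,1.4))[2:],m)); print(a,((P-[265,160])*6).round(0).tolist())
```

```text
gap [27.4747049] [-0.58 -0.76  0.39  0.25]
0 [[161.0, 520.0], [214.0, 532.0]]
0.15 [[163.0, 498.0], [215.0, 510.0]]
0.3 [[165.0, 475.0], [218.0, 487.0]]
0.45 [[169.0, 449.0], [222.0, 461.0]]
0.6 [[174.0, 423.0], [227.0, 435.0]]
0.8 [[182.0, 388.0], [235.0, 400.0]]
```

{"fn": "arm_command", "kwargs": {
  "targets": [0,-0.009,0.012,0.5,0.05,0,0,0,0,0,0.8,0,0,0,0,0,0,0.8,0,0,0,0,0,0,0.5,0,0,0,0,0,0,0.3,0,0,0,0,0,0,0.1,0,0,0]
}}

```text
time: 16.67
ee_pos: [0.5114, 0.044, 0.0881]
eef_rot: [0.393, 0.589, -0.394, 0.586]
ft_force: [-0.6, 0.0, 5.5]
width: 0.0004
```

```bash
python3 -c "
from h import *
rep()"
```

```text
t 16.67 TCP mould [-44.6  -2.3  88.1] tip z 66.1
[[-0.002 -0.003  1.   ]
 [-0.003  1.     0.003]
 [-1.    -0.003 -0.002]]
turn to std (units) [ 0.004 -0.003  0.003] F mould [-0.25 -0.55  5.48] w 0.3996857135786783
```

{"fn": "arm_command", "kwargs": {
  "targets": [0,0,0,0.12,0,0,0,0,0,0,0.1,0,0,0]
}}

```text
time: 16.83
ee_pos: [0.5127, 0.0446, 0.0866]
eef_rot: [0.393, 0.588, -0.394, 0.587]
ft_force: [-20.4, -4.1, 48.4]
width: 0.0003
```

```bash
python3 -c "
from h import *
rep()"
```

```text
t 16.83 TCP mould [-44.7  -0.8  86.6] tip z 64.6
[[-0.001 -0.003  1.   ]
 [-0.002  1.     0.003]
 [-1.    -0.002 -0.001]]
turn to std (units) [ 0.004 -0.001  0.002] F mould [ -3.92 -20.43  48.36] w 0.27183963515877096
```

{"fn": "arm_command", "kwargs": {
  "targets": [0,0,0,-0.3,0,0,0,0,0,0,-0.8,0,0,0,0,0,0,-1,0,0,0,0,0,0,-1,0,0.4,0,0,0,0,-0.5,-0.3,1,0,0,0,0,0,-0.7,1,0,0,0,0,0,-1,1,0,0,0,0,0,-1,1,0,0,0,0,0,-1,1,0,0,0,0,0,-1,1,0,0,0,0,0,-0.5,0.5,0,0,0,0,0,0,0,0]
}}

```text
time: 17.83
ee_pos: [0.4512, -0.1732, 0.1863]
eef_rot: [0.393, 0.588, -0.39, 0.59]
ft_force: [0.6, -0.0, -0.7]
width: 0.0005
```

```bash
python3 -c "
from h import *
rep()
cv2.imwrite('pics/s19.png',cv2.resize(camera('scene')[160:260,265:350,::-1],None,fx=6,fy=6,interpolation=cv2.INTER_CUBIC))
cv2.imwrite('pics/t19.png',cv2.resize(camera('top')[175:285,230:390,::-1],None,fx=5,fy=5,interpolation=cv2.INTER_CUBIC))"
```

```text
t 17.83 TCP mould [ 133.8 -139.9  186.3] tip z 164.3
[[ 0.001 -0.011  1.   ]
 [ 0.005  1.     0.011]
 [-1.     0.005  0.001]]
turn to std (units) [ 0.014  0.002 -0.007] F mould [ 0.24  0.5  -0.74] w 0.47780999480330905
```

View pics/s19.png

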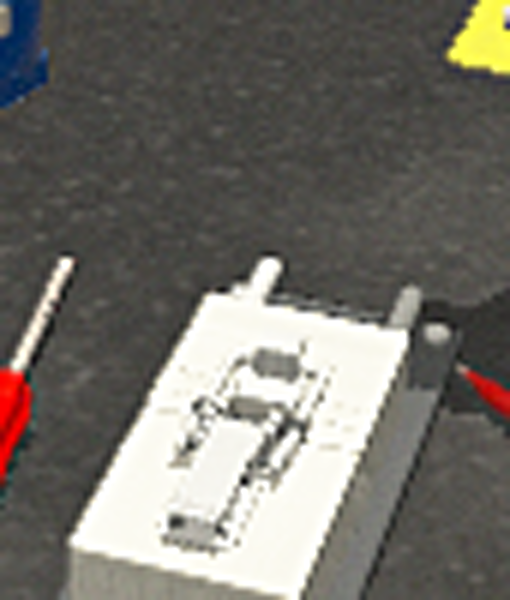

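View pics/t19.png

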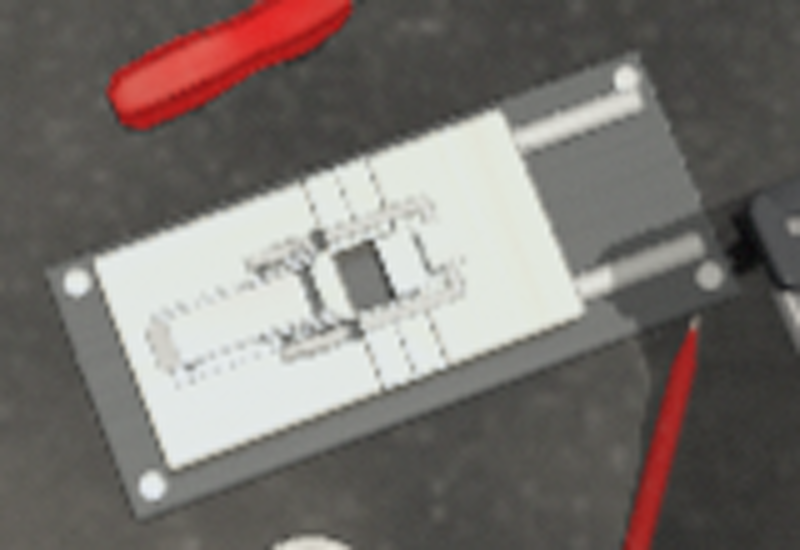

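Run:
```python
from h import *
m=np.load("m.npy")
g=lambda p:(((proj("top",m2w(p,m))-[230,175])+.5)*5-.5).round(0).tolist()
print("bar ends@50.5",g([(50.5,17,52.5),(50.5,-17,52.5)]),"@60",g([(60,17,52.5),(60,-17,52.5)]),"far face gap0",g([(90,40,50),(90,-40,50)]),"lip end",g([(55,8,64),(55,-8,64)]),"lever tip0",g([(-58,9,63),(-58,-9,63)]))
im=camera("top")[:,:,::-1]; cv2.imwrite('pics/t20.png',cv2.resize(im[205:255,255:335],None,fx=10,fy=10,interpolation=cv2.INTER_CUBIC))
im=camera("scene")[:,:,::-1]; cv2.imwrite('pics/s20.png',cv2.resize(im[205:255,280:330],None,fx=12,fy=12,interpolation=cv2.INTER_CUBIC))
```

```text
bar ends@50.5 [[429.0, 203.0], [465.0, 291.0]] @60 [[454.0, 194.0], [490.0, 282.0]] far face gap0 [[507.0, 107.0], [592.0, 313.0]] lip end [[454.0, 216.0], [471.0, 258.0]] lever tip0 [[151.0, 326.0], [169.0, 374.0]]
```

View pics/t20.png

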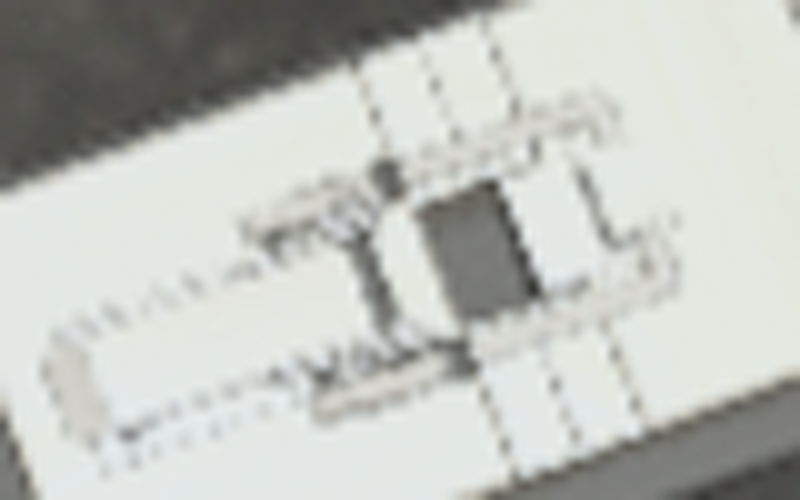

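View pics/s20.png

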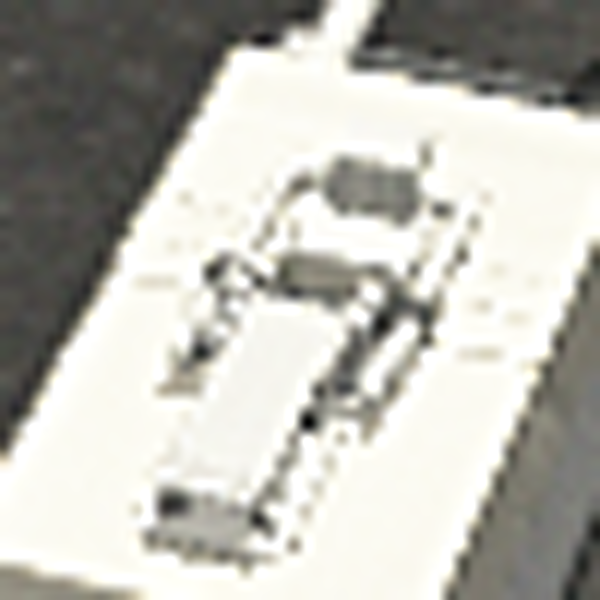

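The lever tip sits at the closed prediction, and the bar ends are where a hooked bar should be (x about 50 mm). The far face of the sliding half is at gap 0. The screwdriver and pen haven't moved, and the arm is clear, so I'm handing in.

```bash
python3 -c "
from h import *
im=camera('top')[:,:,::-1].astype(int); a=cv2.imread('pics/top0.png').astype(int)
d=abs(im-a).max(2)
for n,(y0,y1,x0,x1) in dict(driver=(150,202,248,345),bearing=(280,315,275,310),pen=(262,315,345,368)).items(): print(n,(d[y0:y1,x0:x1]>60).sum())
print(close_job())"
```

```text
driver 76
bearing 0
pen 0
the job is handed in; nothing more can be done
None
```

The mould is closed and latched, and I handed it in at about 18 s of the 58 s allowed.

**What I did**
- I pushed the loose half 27 mm up to its stop.
- I swung the lever and loop over towards the keeper and pressed the loop's bar down beyond the lip. My first push on the bar locked by friction, so I backed off and pressed from above.
- I opened the fingers either side of the keeper and drew the bar under the lip until it met the upright.
- I pushed the lever over centre and down to its stop.

**Last checks**
- **Latch:** the pictures put the lever's tip where it should be when closed, and the bar's ends beside the keeper's upright. The bar's middle is hidden by the lip.
- **Gap:** the sliding half's far face is within about 2–3 mm of its shut position, in line with my fit error. The joint line shows no gap, but this is too coarse to prove the halves tight to the millimetre.
- **Arm:** it was well clear of the mould when I handed in.

**Points that fell short or disagreed**
- **Press forces:** three downward presses with the fingertips briefly reached 38, 50 and 48 N at the wrist, against the lever's end stop, the bar on the half's top, and the closed lever. That is firmer than I meant. The 120 N wrist limit was not reached in any reading, and nothing showed the gripper's body in contact.
- **Screwdriver:** the picture comparison showed no change round the bearing or pen, but 76 changed pixels in the screwdriver's window. That window also takes in the corner of the half that moved. The screwdriver's handle looks the same in both pictures, so I take it as not moved, but I did not check this separately.

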